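# Seal the canister with its nested lids and take the outer lid off again

### The arm

A 6-joint arm with a two-finger parallel gripper is mounted at the origin on a cart in front of the work surface, level with it; the furniture and walls round the work are solid. World frame = base frame: x ahead of the robot, y to its left, z up, the work surface at z = 0. Lengths are in m, angles in rad, forces in N, time in s.
With the tool pointing down it reaches from about 0.275 to 0.875 m from the base axis. Payload 12.5 kg.
Tool frame: the origin (TCP) lies at the very end of the fingers, on their centre line; the grasp point (between the pads) lies 19 mm behind it; z points along the fingers, y is the direction in which the jaws open and shut (so a half turn about z gives the same grasp; the last joint's range is limited). The gripper opens to 85 mm and grips with 20 to 120 N. Pads are 22 mm wide; open, the fingers measure 114 mm over their backs; the gripper's body (76 mm by 85 mm) begins 54 mm behind the grasp point. The pads swing forward as they close: fully open they stand 13 mm farther back than shut.
Start: joints at [1.021, 0.351, 1.652, -0, 1.139, -0.085], TCP at [0.247, 0.492, 0.231] pointing down, gripper open.
Joint ranges: [-2.75, 2.75], [-0.79, 2.1], [0.01, 2.65], [-1.57, 4.71], [0.07, 3.14], [-2.87, 2.87]. Speed limits (rad/s): [2.22, 2.22, 2.79, 3.14, 3.14, 3.14].

### API

Orientations are given as a unit quaternion [x, y, z, w].
In Python, from rig import manip, imaging gives the robot as it stands.
- The arm moves only by the tool jog_arm, never from a script. Its argument "moves" is a list of rows, each a list of 2 entries, a list of its own where there are three numbers: the shift along the world's x, y, z in mm, then the turn, a rotation vector about the world's x, y, z in degrees. A call has 1 to 10 rows; each row shifts and turns the commanded pose from where the row before left it; what a row does not reach is not made up. A row lasts 1/8 s, in which the tool goes at most 62.5 mm and 10.7 degrees, less where a joint would pass 70% of its speed; a pose out of reach is approached as far as the arm can. A call is refused whole if a number of a shift passes 62.5 or a number of a turn 10.7, either way. A call with a gripper value outside its range is refused whole. "fingers" is the finger opening in mm, from 0 to 85.4, set as the call begins (left out, the last holds). The fingers move at their own pace and stop on an object; the grip force is fixed at half the most. Time passes only in rows, so rows that do not move let the fingers close. It gives the time, the measured TCP pose, the force and the opening at its end, in the units of the state.
- manip.get_obs(): the state, without advancing time (a new reading comes with each control period).
- imaging.read_camera(name): name is "scene" or "top" or "wrist"; returns the picture (420x560x3 uint8, blue, green, red); there is no depth.
- imaging.camera_model(name): a dict with "mtx" (3x3 intrinsics, pixels), "R" (3x3) and "t" (3): a world point X has camera coordinates R X + t; the wrist camera has in their place "tool_from_camera" (4x4, takes a point from camera to tool coordinates, whose origin is the TCP and whose axes are the flange's). Camera axes: x right, y down, z forward; pixel columns grow to the right and rows downward; lengths in m; the calibration is good to about 2 mm. A picture is of the moment at which its call begins: read the wrist's pose just before it. camera_model takes no time and is no camera call.
- manip.sign_off(): hands the job in, once; it reports no verdict.
The state is a dict: "time_s": time; "q": joint angles; "joint_vel": joint speeds; "tau": joint torques, N m; "eef_pos": TCP position; "eef_rot": TCP orientation; "ft_force": force on the tool from outside, world axes, zero at the start; "torque": the same for the moment, N m; "opening": opening from 0.0 (shut) to 1.0 (fully open).
Only numpy, scipy, OpenCV 4.12 (cv2) and the standard library are available. Lean on these libraries where they do the work, as an engineer would, in place of code of your own. Each camera call takes 0.05 s, during which the arm holds its last target. There are 200 camera calls.

### The job

Lift the nested pair of lids together by the steel knob, lower the pair into the mouth of the open white canister until the inner lid is fully seated, and press the knob all the way down to seal it, with the outer lid still on. Then lift the wooden outer lid off alone, for washing, leaving the inner lid seated and the knob down, and finish while still holding the outer lid level in the gripper, a hand's breadth higher than the knob. Leave the canister standing about where it is and do not disturb the other things.

Things in the scene. Friction and masses are not known exactly. Their poses are not given: they have to be found in the camera images.
- canister: Open white stoneware canister, round, 76 mm outer diameter, 60 mm high, 0.9 kg, loose. Origin at the centre of its underside, z up. Its round mouth is 50 mm in diameter. It may stand left or right of the middle, the lids on the other side. Wall cabinets hang 0.46 m above the worktop behind about x = 0.62 m: a raised wrist must keep in front of them.
- canister_rim (a point): Centre of the canister's mouth at the height of its rim, 60 mm above its underside; z up.
- inner_lid: Inner lid, loose, 0.17 kg with knob, standing on its plug. Origin at the centre of the plug's underside, z up. Dark plug 46 mm diameter, 14 mm high (foot tapers to 38 mm over the lowest 5 mm); steel flange 58 mm diameter, 14 to 19 mm above the origin, rests on the canister's rim when seated; boss 38 mm diameter, 19 to 27 mm, centres the outer lid.
- inner_flange (a point): Centre of the underside of the inner lid's flange, 14 mm above the inner lid's origin: seated, it coincides with canister_rim.
- seal_knob (a joint): Travel of the steel knob, m: 0 = fully up, 0.012 = fully down. Upright cylinder, 22 mm diameter, rising from the inner lid through the outer lid's hole to 32 mm above the outer lid's top when up, 20 mm when down. Slides stiffly (5 N), no spring, stays where pushed; starts 0 to 3 mm down. Gripped and lifted it carries both lids.
- knob_top (a point): Centre of the knob's flat top: 77 mm above the inner lid's origin when up, 65 mm when down.
- outer_lid: Outer lid: light wooden round cap, 64 mm outer diameter (60 at the top edge), 26 mm high, 0.10 kg, loose, resting on the inner lid's flange. Origin at the centre of its underside, 19 mm above the inner lid's origin when nested; z up. Recess (42 mm) and top hole (36 mm) clear boss and knob, so it lifts straight off, gripped across its outside.
- outer_top (a point): Centre of the outer lid's top face, 26 mm above its underside.
- capsule_1: Bystander: coffee capsule between the work places, 39 mm wide, 24 mm high; leave it alone.
- capsule_2: Bystander: coffee capsule, nearer the robot, 39 mm wide, 24 mm high; leave it alone.
- capsule_3: Bystander: coffee capsule on the right, 39 mm wide, 24 mm high; leave it alone.
- espresso_cup: Bystander: white espresso cup, 58 x 85 x 56 mm; leave it alone.
- coffee_spoon: Bystander: teaspoon, 137 x 28 x 13 mm; leave it alone.
- salt: Bystander: salt shaker, 44 x 44 x 90 mm; leave it alone.
- kitchen_timer: Bystander: round kitchen timer, 61 x 61 x 53 mm; leave it alone.
Things that resemble listed ones, but are neither listed nor needed, are in the scene too. What is meant by the outer_lid is not purple, and is the smaller of those in its own colour. What is shaped like the canister but red is not meant.

How it is judged:
By the outcome, as a careful person would: the job done as asked, in the order asked, and still so for the second after the job is handed in, while the arm keeps its last pose, push and grip.
It also fails if it takes over 64 s, if anything falls off the work surface, if the arm or the gripper's body presses on something with over 40 N, if the wrist force passes 120 N, or if a joint passes its speed limit or range.

## Working session

There is one attempt and no reset: what is moved stays moved. The work goes in short steps, Python scripts to look and compute and a tool call to move; the robot and the scene stay as the last step left them, time stands still between calls to the robot, and variables do not carry over. Pictures are saved under pics/ and viewed, about 8 in all and at most 12, crops included, and the job is handed in when it is done.

Besides the shell and the picture viewer there is one more tool, called in YAML: its name, and indented under it one key for each argument. jog_arm: Moves the arm, as the interface text tells. Its arguments: {"type":"object","properties":{"moves":{"type":"array","items":{"type":"array"}},"fingers":{"type":"number"}},"required":["moves"]}

```bash
ls; mkdir -p pics
python3 - <<'E'
from rig import manip, imaging
import cv2, numpy as np
o=manip.get_obs(); print({k:np.round(v,3) for k,v in o.items()})
for n in ("scene","top"):
    im=imaging.read_camera(n); cv2.imwrite(f"pics/{n}0.png",im)
    m=imaging.camera_model(n); print(n,{k:np.round(v,3).tolist() for k,v in m.items()})
print(np.round(imaging.camera_model("wrist")["tool_from_camera"],3).tolist())
E
```

```text
pics
{'time_s': np.float64(0.0), 'q': array([ 1.021,  0.351,  1.652, -0.   ,  1.139, -0.085]), 'joint_vel': array([-0.001,  0.   ,  0.002, -0.001, -0.001,  0.   ]), 'tau': array([-1.0000e-03, -5.0610e+01, -2.9141e+01, -0.0000e+00,  5.0000e-03,
       -0.0000e+00]), 'eef_pos': array([0.246, 0.491, 0.231]), 'eef_rot': array([ 0.23 ,  0.973, -0.001, -0.   ]), 'ft_force': array([0.561, 0.818, 0.041]), 'torque': array([-0.028,  0.008,  0.013]), 'opening': np.float64(0.998)}
scene {'mtx': [[396.739, 0.0, 284.121], [0.0, 396.739, 211.734], [0.0, 0.0, 1.0]], 'R': [[0.571, -0.821, 0.007], [-0.543, -0.384, -0.746], [0.616, 0.422, -0.665]], 't': [-0.383, 0.288, 1.063]}
top {'mtx': [[513.07, 0.0, 280.744], [0.0, 513.07, 202.256], [0.0, 0.0, 1.0]], 'R': [[-0.006, -1.0, 0.005], [-0.903, 0.003, -0.43], [0.429, -0.007, -0.903]], 't': [-0.093, 0.513, 1.739]}
[[0.0, -0.956, -0.295, 0.075], [1.0, 0.001, -0.002, 0.001], [0.002, -0.295, 0.956, -0.142], [0.0, 0.0, 0.0, 1.0]]
```

View pics/scene0.png

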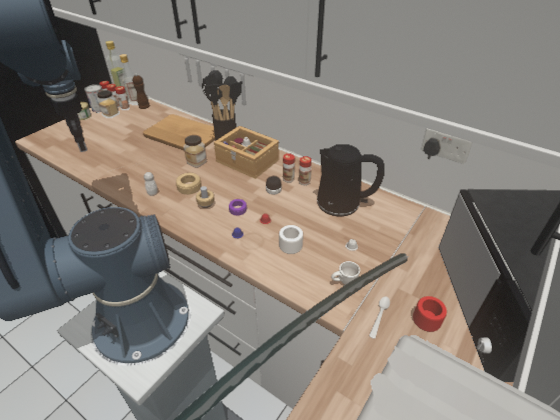

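View pics/top0.png

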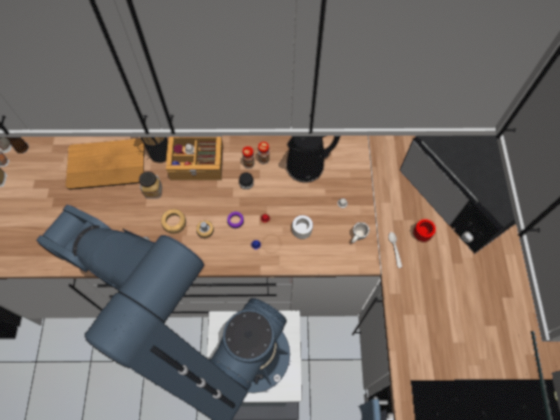

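Scene view: the canister candidates are white (291,238) and red (430,313). The ring-shaped lids are large wooden (188,183), small wooden with a steel knob (205,197) and purple (237,207). The small wooden one with the knob fits (not purple, smaller of its colour), and the white canister fits. I'll measure both and check them in an enlarged crop.

```bash
cat > h.py <<'E'
import numpy as np, cv2
from rig import manip, imaging
from scipy.spatial.transform import Rotation as Ro
def cam(n,obs=None):
    m=imaging.camera_model(n); K=np.array(m["mtx"])
    if n=="wrist":
        T=np.array(m["tool_from_camera"]); A=Ro.from_quat(obs["eef_rot"]).as_matrix()
        Rw=A@T[:3,:3]; c=A@T[:3,3]+obs["eef_pos"]
        return K,Rw.T,-Rw.T@c
    return K,np.array(m["R"]),np.array(m["t"])
def ray(c,uv):
    K,R,t=c; d=R.T@np.linalg.solve(K,[uv[0],uv[1],1.]); return -R.T@t,d/np.linalg.norm(d)
def plane(c,uv,z):
    o,d=ray(c,uv); return o+d*(z-o[2])/d[2]
def tri(*cu):
    M=np.zeros((3,3));b=np.zeros(3);rs=[ray(c,u) for c,u in cu]
    for o,d in rs: P=np.eye(3)-np.outer(d,d); M+=P; b+=P@o
    x=np.linalg.solve(M,b); return x,max(np.linalg.norm(np.cross(x-o,d)) for o,d in rs)
def proj(c,X):
    K,R,t=c; p=K@(R@np.asarray(X)+t); return p[:2]/p[2]
E
python3 - <<'E'
from h import *
s,t=cam("scene"),cam("top")
for n,a,b in (("lid",(205,195),(204,227)),("can",(291,233),(302,224)),("big",(188,183),(173,221))): print(n,*tri((s,a),(t,b)))
print("cabinet etc", plane(t,(256,244),.02),plane(t,(265,217),.02),plane(t,(246,180),.02),plane(t,(235,219),.02), plane(t,(360,232),.05), plane(t,(149,183),.05), plane(t,(343,202),.05))
a=cv2.imread("pics/scene0.png"); b=cv2.imread("pics/top0.png")
c1=cv2.resize(a[160:260,165:305],None,fx=4,fy=4,interpolation=cv2.INTER_CUBIC)[:, :560]
c1=cv2.resize(a[165:260,170:310],(780,300*0+280),interpolation=cv2.INTER_CUBIC)
c2=cv2.resize(b[195:255,155:315],(780,292),interpolation=cv2.INTER_CUBIC)
cv2.imwrite("pics/crop1.png",np.vstack([c1,c2]))
E
```

```text
lid [0.44973544 0.18679771 0.04013269] 0.0015475895533819198
can [ 0.45320518 -0.17477348  0.05670013] 0.0015350006156708642
big [0.48364308 0.30817649 0.01799453] 0.0012958757354107821
cabinet etc [ 0.38816008 -0.00462874  0.02      ] [ 0.49657683 -0.0369692   0.02      ] [0.65459874 0.03828808 0.02      ] [0.48878908 0.07584557 0.02      ] [ 0.42202229 -0.38588848  0.05      ] [0.62699074 0.4064724  0.05      ] [ 0.54386636 -0.33069327  0.05      ]
```

View pics/crop1.png

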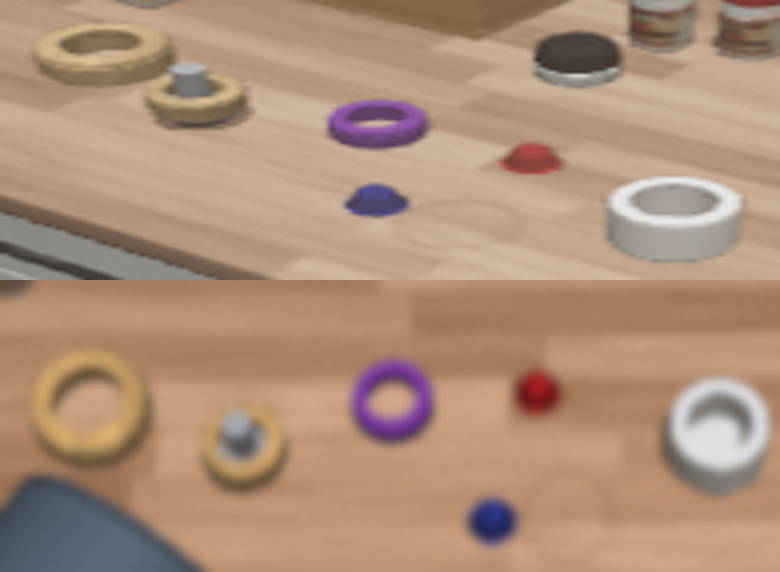

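The crop confirms both: the small wooden ring with the steel knob at scene (190,80)/top (237,425), beside a larger wooden ring and a purple one, and the open white canister on the right. Next I'll move the wrist camera over the lids.

jog_arm:
  moves:
    - [[26,-38,-3],[0,0,0]]
    - [[26,-38,-3],[0,0,0]]
    - [[26,-38,-3],[0,0,0]]
    - [[26,-38,-3],[0,0,0]]
    - [[26,-38,-3],[0,0,0]]
    - [[26,-38,-3],[0,0,0]]
    - [[26,-38,-3],[0,0,0]]
    - [[22,-38,-3],[0,0,0]]
    - [[0,0,0],[0,0,0]]
    - [[0,0,0],[0,0,0]]

```text
time_s: 1.35
eef_pos: [0.4502, 0.1878, 0.2071]
eef_rot: [0.231, 0.973, -0.0, -0.0]
ft_force: [0.2, -0.1, 0.4]
opening: 1.002
```

Run:
```python
from h import *
import pickle
o=manip.get_obs(); im=imaging.read_camera("wrist"); cv2.imwrite("pics/w1.png",im); pickle.dump(o,open("w1.pkl","wb")); print(o["eef_pos"],o["eef_rot"],o["time_s"])
c=cam("wrist",o); print(proj(c,[.45,.187,.077]),proj(c,[.45,.187,.045]))
```

```text
[0.45020388 0.18783979 0.20713479] [ 2.30534563e-01  9.73064100e-01 -4.28610024e-05 -2.67732730e-04] 1.35
[278.60702505 199.24371889] [278.78768378 190.60351721]
```

View pics/w1.png

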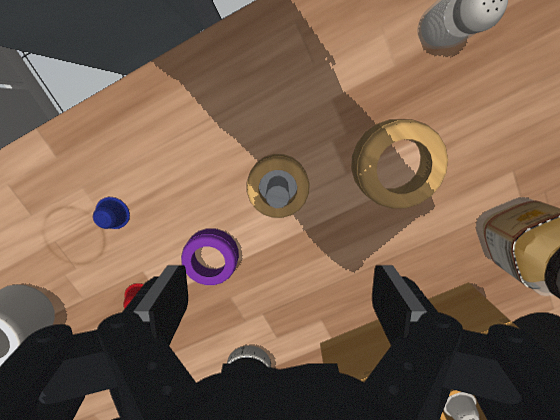

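The wrist view shows the pair at about (278,187), knob top near (277,197), the big ring at (400,163), purple at (210,257) and the salt at (463,20). I'll shift for a second view.

jog_arm:
  moves:
    - [[-20,10,-20],[0,0,0]]
    - [[-20,10,-20],[0,0,0]]
    - [[0,0,0],[0,0,0]]
    - [[0,0,0],[0,0,0]]
    - [[0,0,0],[0,0,0]]

```text
time_s: 2.02
eef_pos: [0.4113, 0.2078, 0.168]
eef_rot: [0.23, 0.973, 0.0, 0.001]
ft_force: [0.0, -0.3, 0.3]
opening: 0.998
```

Run:
```python
from h import *
import pickle
o=manip.get_obs(); im=imaging.read_camera("wrist"); cv2.imwrite("pics/w2.png",im); pickle.dump(o,open("w2.pkl","wb"))
c=cam("wrist",o); 
crops=[]
for n in ("w1","w2"):
    im=cv2.imread(f"pics/{n}.png"); c=cam("wrist",pickle.load(open(n+".pkl","rb")))
    u=proj(c,[.45,.187,.05]).astype(int); x0,y0=u-50; print(n,x0,y0)
    crops.append(cv2.resize(im[y0:y0+100,x0:x0+100],(400,400),interpolation=cv2.INTER_NEAREST))
cv2.imwrite("pics/crop2.png",np.hstack(crops))
```

```text
w1 228 141
w2 227 199
```

View pics/crop2.png

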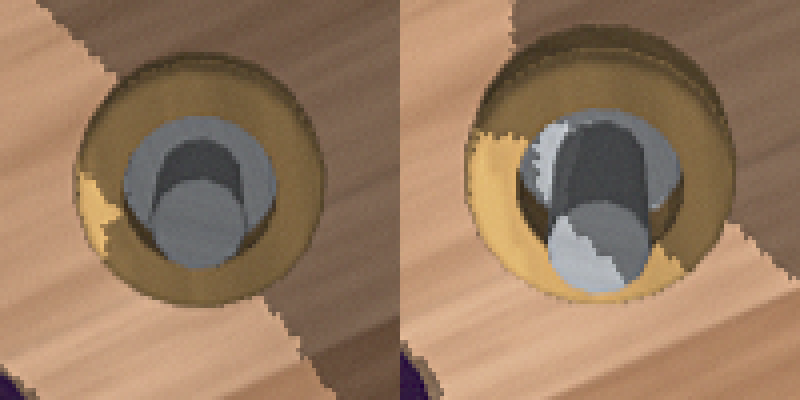

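Knob top centres: w1 at crop (198,224), so image (277.0,196.5); w2 at crop (200,247), so (276.5,260.3). The hole in the wooden top is at crop (200,190) in w1.

Run:
```python
from h import *
import pickle
c1,c2=[cam("wrist",pickle.load(open(n+".pkl","rb"))) for n in ("w1","w2")]
x,e=tri((c1,(277,196.5)),(c2,(276.5,260.3))); print("knob",x,e)
f=lambda c,ox,oy,u,v:plane(c,(ox+u/4-.5,oy+v/4-.5),.045)
print("hole L/R/T w1",f(c1,228,141,122,190),f(c1,228,141,278,190),f(c1,228,141,200,114))
print("hole centre w1",f(c1,228,141,200,190)); print("knob on z=.075",plane(c1,(277,196.5),.075),plane(c2,(276.5,260.3),.075))
print("knob width mm", np.linalg.norm(plane(c1,(228+152/4-.5,197),.076)-plane(c1,(228+244/4-.5,197),.076))*1e3, "lid hole mm",np.linalg.norm(f(c1,228,141,122,190)-f(c1,228,141,278,190))*1e3)
```

```text
knob [0.44788048 0.18666953 0.07409381] 0.0002075369884460771
hole L/R/T w1 [0.43850286 0.16992619 0.045     ] [0.4556612  0.20417016 0.045     ] [0.43029677 0.19551592 0.045     ]
hole centre w1 [0.44708334 0.18705079 0.045     ]
knob on z=.075 [0.44757596 0.18660132 0.075     ] [0.44757556 0.18706681 0.075     ]
knob width mm 20.460771362807662 lid hole mm 38.302187891330675
```

The knob top is at (0.448, 0.187, 0.074), which agrees with 74–77 mm. Before grasping I'll view the canister from two places.

jog_arm:
  moves:
    - [[4,-36,2],[0,0,0]]
    - [[4,-40,4],[0,0,0]]
    - [[4,-40,4],[0,0,0]]
    - [[5,-40,4],[0,0,0]]
    - [[5,-40,5],[0,0,0]]
    - [[5,-40,5],[0,0,0]]
    - [[5,-42,5],[0,0,0]]
    - [[5,-42,5],[0,0,0]]
    - [[5,-42,5],[0,0,0]]
    - [[0,-21,0],[0,0,0]]

```text
time_s: 3.32
eef_pos: [0.4529, -0.1777, 0.207]
eef_rot: [0.231, 0.973, -0.0, 0.001]
ft_force: [0.1, 0.8, -0.8]
opening: 1.001
```

jog_arm:
  moves:
    - [[0,0,0],[0,0,0]]
    - [[0,0,0],[0,0,0]]
    - [[0,0,0],[0,0,0]]

```text
time_s: 3.7
eef_pos: [0.4525, -0.1746, 0.2064]
eef_rot: [0.23, 0.973, 0.0, 0.0]
ft_force: [0.3, -0.1, -0.1]
opening: 1.0
```

Run:
```python
from h import *
import pickle
o=manip.get_obs(); im=imaging.read_camera("wrist"); cv2.imwrite("pics/w3.png",im); pickle.dump(o,open("w3.pkl","wb")); print(o["eef_pos"])
```

```text
[ 0.45253896 -0.17462989  0.20637335]
```

jog_arm:
  moves:
    - [[-20,10,-20],[0,0,0]]
    - [[-20,10,-20],[0,0,0]]
    - [[0,0,0],[0,0,0]]
    - [[0,0,0],[0,0,0]]
    - [[0,0,0],[0,0,0]]

```text
time_s: 4.38
eef_pos: [0.4135, -0.1558, 0.167]
eef_rot: [0.23, 0.973, -0.0, 0.001]
ft_force: [0.2, -0.8, 0.2]
opening: 0.999
```

Run:
```python
from h import *
import pickle
o=manip.get_obs(); im=imaging.read_camera("wrist"); cv2.imwrite("pics/w4.png",im); pickle.dump(o,open("w4.pkl","wb")); print(o["eef_pos"])
crops=[]
for n in ("w3","w4"):
    im=cv2.imread(f"pics/{n}.png"); c=cam("wrist",pickle.load(open(n+".pkl","rb")))
    u=proj(c,[.453,-.175,.05]).astype(int); x0,y0=u-60; y0=max(y0,0); print(n,x0,y0)
    crops.append(cv2.resize(im[y0:y0+120,x0:x0+120],(396*0+360,360),interpolation=cv2.INTER_NEAREST))
cv2.imwrite("pics/crop3.png",np.hstack(crops))
```

```text
[ 0.41348461 -0.15575589  0.16701217]
w3 219 132
w4 220 190
```

View pics/crop3.png

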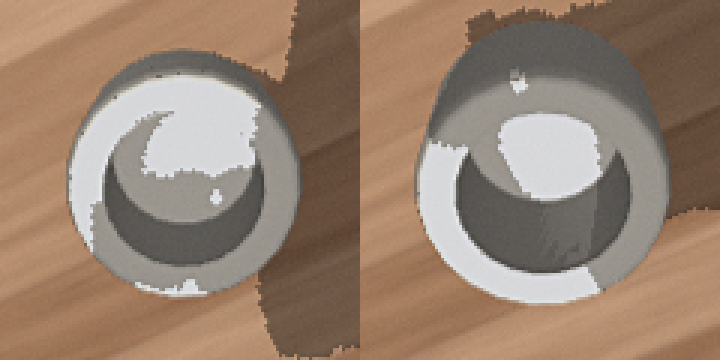

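The canister mouth is at about crop (185,187) in w3 and (183,190) in w4. I'll fit a circle to the near half of the rim silhouette at rim height in both views; the fitted radius checks the height.

Run:
```python
from h import *
import pickle
from scipy.optimize import least_squares
cs=[];pts=[];ctr=[]
for n,(x0,y0) in (("w3",(219,132)),("w4",(220,190))):
    im=cv2.imread(f"pics/{n}.png")[y0:y0+120,x0:x0+120]; c=cam("wrist",pickle.load(open(n+".pkl","rb")))
    sat=cv2.cvtColor(im,cv2.COLOR_BGR2HSV)[...,1]; m=cv2.morphologyEx((sat<60).astype(np.uint8),cv2.MORPH_OPEN,np.ones((5,5)))
    k=max(cv2.findContours(m,cv2.RETR_EXTERNAL,cv2.CHAIN_APPROX_NONE)[0],key=cv2.contourArea)[:,0,:].astype(float)
    k=k[(k[:,1]>63)]; pts.append((c,k+[x0,y0])); print(n,len(k),k.min(0),k.max(0))
    for z in (.05,.06,.07):
        p=np.array([plane(c,q,z)[:2] for q in k+[x0,y0]])
        r=least_squares(lambda v:np.hypot(*(p-v[:2]).T)-v[2],[.453,-.175,.038],loss="soft_l1",f_scale=.0005)
        print(z,np.round(r.x*1e3,1),"rms",np.sqrt(np.mean(r.fun**2))*1e3)
def res(v):
    return np.concatenate([np.hypot(*(np.array([plane(c,q,v[2])[:2] for q in k])-v[:2]).T)-.038 for c,k in pts])
r=least_squares(res,[.453,-.175,.06],loss="soft_l1",f_scale=.0005,diff_step=1e-4); print("joint",r.x)
c3,c4=[p[0] for p in pts]
print(tri((c3,(219+185/3-.5,132+186/3-.5)),(c4,(220+184/3-.5,190+190/3-.5))))
```

```text
w3 103 [22. 64.] [100.  98.]
0.05 [ 454.7 -175.3   37.3] rms 0.32121735170186877
0.06 [ 452.4 -174.2   36.1] rms 0.31043472743860284
0.07 [ 450.1 -173.    34.8] rms 0.2996534247164325
w4 112 [19. 64.] [103. 101.]
0.05 [ 456.4 -176.3   37.2] rms 0.3146695889040043
0.06 [ 452.2 -174.2   35.7] rms 0.3025042866417247
0.07 [ 447.9 -172.1   34.3] rms 0.2903392282015409
joint [ 0.45276969 -0.17450211  0.05400862]
(array([ 0.45295364, -0.17420303,  0.05605146]), np.float64(1.9767934067412435e-06))
```

Both views agree at rim height: mouth centre (0.4523, -0.1742, 0.06). Now back over the knob with the fingers half open.

jog_arm:
  moves:
    - [[4,38,0],[0,0,0]]
    - [[4,38,0],[0,0,0]]
    - [[4,38,0],[0,0,0]]
    - [[4,38,0],[0,0,0]]
    - [[4,38,0],[0,0,0]]
    - [[4,38,0],[0,0,0]]
    - [[4,38,0],[0,0,0]]
    - [[3,38,0],[0,0,0]]
    - [[3,38,0],[0,0,0]]
    - [[0,0,0],[0,0,0]]
  fingers: 50

```text
time_s: 5.68
eef_pos: [0.447, 0.1885, 0.1665]
eef_rot: [0.229, 0.973, 0.0, 0.0]
ft_force: [0.9, -0.4, -0.2]
opening: 0.585
```

jog_arm:
  moves:
    - [[0,0,-15],[0,0,0]]
    - [[0,0,-15],[0,0,0]]
    - [[0,0,0],[0,0,0]]
    - [[0,0,0],[0,0,0]]

```text
time_s: 6.18
eef_pos: [0.4466, 0.1863, 0.1363]
eef_rot: [0.231, 0.973, -0.0, -0.0]
ft_force: [-0.8, -0.2, 0.6]
opening: 0.584
```

jog_arm:
  moves:
    - [[1,0,-25],[0,0,0]]
    - [[0,0,-25],[0,0,0]]
    - [[0,0,-20],[0,0,0]]
    - [[0,0,-10],[0,0,0]]
    - [[0,0,-5],[0,0,0]]
    - [[0,0,0],[0,0,0]]
    - [[0,0,0],[0,0,0]]

```text
time_s: 7.05
eef_pos: [0.4479, 0.1868, 0.0519]
eef_rot: [0.23, 0.973, 0.0, 0.0]
ft_force: [-0.3, -0.0, 0.3]
opening: 0.583
```

Run:
```python
from h import *
import pickle
o=manip.get_obs(); im=imaging.read_camera("wrist"); cv2.imwrite("pics/w5.png",im); pickle.dump(o,open("w5.pkl","wb")); print(o["eef_pos"],o["ft_force"])
print(proj(cam("wrist",o),[.4478,.1867,.074]),proj(cam("wrist",o),o["eef_pos"]))
```

```text
[0.44785698 0.18675415 0.05186497] [-0.3062751  -0.03195703  0.29840809]
[278.47082559 292.98525499] [278.84607957 268.55376112]
```

View pics/w5.png

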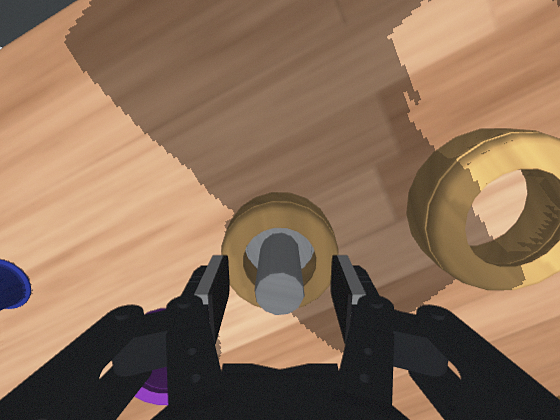

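Knob top at (279,293), exactly as predicted and between the pads (228 and 338). Closing.

jog_arm:
  moves:
    - [[0,0,0],[0,0,0]]
    - [[0,0,0],[0,0,0]]
    - [[0,0,0],[0,0,0]]
    - [[0,0,0],[0,0,0]]
    - [[0,0,0],[0,0,0]]
    - [[0,0,0],[0,0,0]]
    - [[0,0,0],[0,0,0]]
    - [[0,0,0],[0,0,0]]
  fingers: 10

```text
time_s: 8.1
eef_pos: [0.4476, 0.1867, 0.0513]
eef_rot: [0.23, 0.973, 0.0, 0.0]
ft_force: [0.2, 0.1, 4.8]
opening: 0.237
```

jog_arm:
  moves:
    - [[0,0,10],[0,0,0]]
    - [[0,0,20],[0,0,0]]
    - [[0,0,25],[0,0,0]]
    - [[0,0,25],[0,0,0]]
    - [[0,0,0],[0,0,0]]
    - [[0,0,0],[0,0,0]]

```text
time_s: 8.85
eef_pos: [0.4469, 0.1865, 0.1304]
eef_rot: [0.23, 0.973, -0.0, -0.001]
ft_force: [-0.8, -0.1, -1.7]
opening: 0.234
```

Run:
```python
from h import *
import pickle
o=manip.get_obs(); im=imaging.read_camera("wrist"); cv2.imwrite("pics/w6.png",im); pickle.dump(o,open("w6.pkl","wb")); print(o["eef_pos"],o["ft_force"],o["opening"])
a=cv2.imread("pics/w5.png")[200:340,200:360]; b=im[200:340,200:360]
cv2.imwrite("pics/crop4.png",cv2.resize(np.hstack([a,b]),(800,350),interpolation=cv2.INTER_NEAREST))
```

```text
[0.44688756 0.18646792 0.13042893] [-0.80022674 -0.05927262 -1.68328005] 0.23422686204902454
```

View pics/crop4.png

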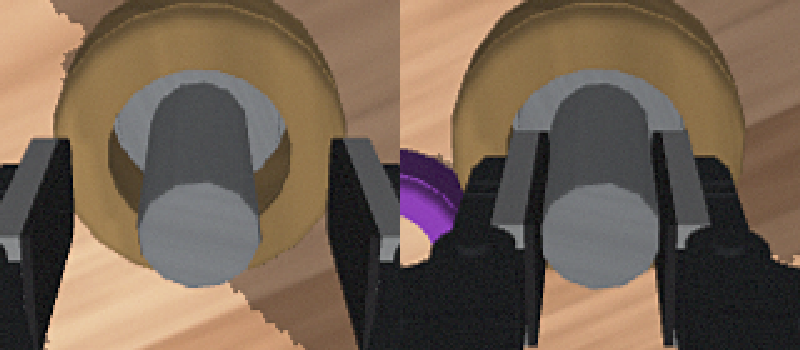

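The knob hardly moved on closing ((279.6,293) to (280,295)) and both lids are lifted level. Now carrying to the canister.

jog_arm:
  moves:
    - [[0,-10,15],[0,0,0]]
    - [[0,-25,10],[0,0,0]]
    - [[1,-36,0],[0,0,0]]
    - [[1,-36,0],[0,0,0]]
    - [[1,-36,0],[0,0,0]]
    - [[1,-36,0],[0,0,0]]
    - [[1,-36,0],[0,0,0]]
    - [[0,-36,0],[0,0,0]]
    - [[0,-36,0],[0,0,0]]
    - [[0,-36,0],[0,0,0]]

```text
time_s: 10.15
eef_pos: [0.4521, -0.138, 0.1567]
eef_rot: [0.23, 0.973, -0.0, -0.0]
ft_force: [0.7, -0.1, -3.4]
opening: 0.236
```

jog_arm:
  moves:
    - [[0,-25,0],[0,0,0]]
    - [[0,-12,0],[0,0,0]]
    - [[0,0,0],[0,0,0]]
    - [[0,0,0],[0,0,0]]
    - [[0,0,0],[0,0,0]]

```text
time_s: 10.78
eef_pos: [0.4525, -0.1726, 0.1563]
eef_rot: [0.23, 0.973, 0.0, -0.0]
ft_force: [0.1, -0.2, -3.1]
opening: 0.23
```

jog_arm:
  moves:
    - [[0,-1.5,-12],[0,0,0]]
    - [[0,0,-14],[0,0,0]]
    - [[0,0,-8],[0,0,0]]
    - [[0,0,-4],[0,0,0]]
    - [[0,0,0],[0,0,0]]
    - [[0,0,0],[0,0,0]]

```text
time_s: 11.52
eef_pos: [0.4527, -0.175, 0.1186]
eef_rot: [0.23, 0.973, -0.0, 0.0]
ft_force: [-0.1, 0.5, -3.2]
opening: 0.237
```

jog_arm:
  moves:
    - [[0,0,-3],[0,0,0]]
    - [[0,0,-3],[0,0,0]]
    - [[0,0,-2],[0,0,0]]
    - [[0,0,0],[0,0,0]]
    - [[0,0,0],[0,0,0]]

```text
time_s: 12.15
eef_pos: [0.4525, -0.1749, 0.1103]
eef_rot: [0.23, 0.973, -0.0, 0.0]
ft_force: [0.0, 0.1, -2.7]
opening: 0.237
```

jog_arm:
  moves:
    - [[0,0,-3],[0,0,0]]
    - [[0,0,-2],[0,0,0]]
    - [[0,0,-2],[0,0,0]]
    - [[0,0,0],[0,0,0]]
    - [[0,0,0],[0,0,0]]

```text
time_s: 12.78
eef_pos: [0.4525, -0.1748, 0.1033]
eef_rot: [0.23, 0.973, -0.0, 0.0]
ft_force: [-0.5, 0.4, -2.7]
opening: 0.235
```

jog_arm:
  moves:
    - [[0,0,-2],[0,0,0]]
    - [[0,0,-2],[0,0,0]]
    - [[0,0,0],[0,0,0]]
    - [[0,0,0],[0,0,0]]

```text
time_s: 13.28
eef_pos: [0.4525, -0.1749, 0.0993]
eef_rot: [0.23, 0.973, -0.0, -0.0]
ft_force: [-0.1, 0.9, -2.6]
opening: 0.233
```

jog_arm:
  moves:
    - [[0,0,-1],[0,0,0]]
    - [[0,0,-0.5],[0,0,0]]
    - [[0,0,0],[0,0,0]]
    - [[0,0,0],[0,0,0]]

```text
time_s: 13.78
eef_pos: [0.4525, -0.1748, 0.0978]
eef_rot: [0.23, 0.973, -0.0, 0.0]
ft_force: [0.8, 0.0, -3.0]
opening: 0.236
```

jog_arm:
  moves:
    - [[0,0,-1],[0,0,0]]
    - [[0,0,0],[0,0,0]]
    - [[0,0,0],[0,0,0]]

```text
time_s: 14.15
eef_pos: [0.4525, -0.1748, 0.0968]
eef_rot: [0.23, 0.973, 0.0, -0.0]
ft_force: [-0.2, 1.0, -3.4]
opening: 0.232
```

Run:
```python
from h import *
im=imaging.read_camera("scene"); w=imaging.read_camera("wrist"); cv2.imwrite("pics/w7.png",w)
cv2.imwrite("pics/c5.png",np.hstack([cv2.resize(im[175:275,240:340],(400,400),interpolation=cv2.INTER_CUBIC),cv2.resize(w[170:350,190:370],(400,400))]))
```

```text
(no output)
```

View pics/c5.png

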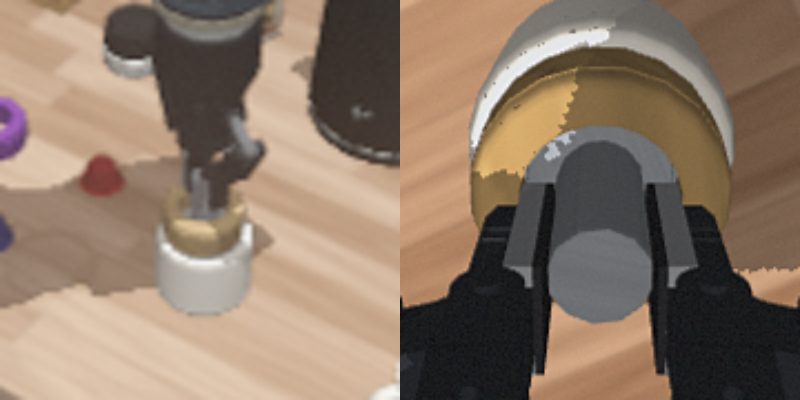

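The pair sits centred just above the rim, plug inside the mouth, and the force still shows its full weight. I'll keep lowering to contact.

jog_arm:
  moves:
    - [[0,0,-1],[0,0,0]]
    - [[0,0,0],[0,0,0]]
    - [[0,0,0],[0,0,0]]

```text
time_s: 14.62
eef_pos: [0.4525, -0.1748, 0.0958]
eef_rot: [0.23, 0.973, 0.0, -0.0]
ft_force: [0.3, 0.0, -2.5]
opening: 0.235
```

jog_arm:
  moves:
    - [[0,0,-1],[0,0,0]]
    - [[0,0,0],[0,0,0]]
    - [[0,0,0],[0,0,0]]

```text
time_s: 15.0
eef_pos: [0.4527, -0.1749, 0.095]
eef_rot: [0.23, 0.973, -0.0, 0.0]
ft_force: [-0.7, 0.5, 4.1]
opening: 0.233
```

jog_arm:
  moves:
    - [[0,0,-1],[0,0,0]]
    - [[0,0,0],[0,0,0]]
    - [[0,0,0],[0,0,0]]

```text
time_s: 15.38
eef_pos: [0.4526, -0.1749, 0.0939]
eef_rot: [0.23, 0.973, -0.0, 0.0]
ft_force: [0.3, 0.7, 5.2]
opening: 0.234
```

Contact came at TCP z≈0.095. Beyond that the force holds at ~5 N, the knob's sliding force, so the lid is seated. I'll release, rise, shut the fingers, and press from above.

jog_arm:
  moves:
    - [[0,0,0],[0,0,0]]
    - [[0,0,0],[0,0,0]]
    - [[0,0,0],[0,0,0]]
    - [[0,0,0],[0,0,0]]
    - [[0,0,10],[0,0,0]]
    - [[0,0,20],[0,0,0]]
    - [[0,0,20],[0,0,0]]
    - [[0,0,0],[0,0,0]]
    - [[0,0,0],[0,0,0]]
  fingers: 50

```text
time_s: 16.5
eef_pos: [0.4523, -0.1747, 0.1434]
eef_rot: [0.23, 0.973, 0.0, -0.0]
ft_force: [0.8, 0.4, 0.9]
opening: 0.588
```

jog_arm:
  moves:
    - [[0,0,0],[0,0,0]]
    - [[0,0,0],[0,0,0]]
    - [[0,0,0],[0,0,0]]
    - [[0,0,0],[0,0,0]]
    - [[0,0,0],[0,0,0]]
    - [[0,0,0],[0,0,0]]
    - [[0,0,0],[0,0,0]]
    - [[0,0,0],[0,0,0]]
  fingers: 0

```text
time_s: 17.5
eef_pos: [0.4525, -0.1748, 0.1438]
eef_rot: [0.23, 0.973, -0.0, 0.0]
ft_force: [0.6, 0.5, 0.5]
opening: 0.003
```

jog_arm:
  moves:
    - [[0,0,-8],[0,0,0]]
    - [[0,0,-5],[0,0,0]]
    - [[0,0,-3],[0,0,0]]
    - [[0,0,-2],[0,0,0]]
    - [[0,0,0],[0,0,0]]
    - [[0,0,0],[0,0,0]]

```text
time_s: 18.25
eef_pos: [0.4526, -0.1749, 0.1259]
eef_rot: [0.23, 0.973, -0.0, 0.0]
ft_force: [-0.4, 0.4, -0.8]
opening: -0.001
```

jog_arm:
  moves:
    - [[0,0,-2],[0,0,0]]
    - [[0,0,-2],[0,0,0]]
    - [[0,0,-1],[0,0,0]]
    - [[0,0,0],[0,0,0]]

```text
time_s: 18.75
eef_pos: [0.4525, -0.1748, 0.1207]
eef_rot: [0.23, 0.973, 0.0, -0.0]
ft_force: [-0.1, 0.5, 0.4]
opening: -0.002
```

jog_arm:
  moves:
    - [[0,0,-2],[0,0,0]]
    - [[0,0,-2],[0,0,0]]
    - [[0,0,0],[0,0,0]]

```text
time_s: 19.12
eef_pos: [0.4525, -0.1749, 0.1167]
eef_rot: [0.23, 0.973, -0.0, -0.0]
ft_force: [-0.1, -0.2, 0.4]
opening: -0.002
```

jog_arm:
  moves:
    - [[0,0,-2],[0,0,0]]
    - [[0,0,-1],[0,0,0]]
    - [[0,0,0],[0,0,0]]

```text
time_s: 19.5
eef_pos: [0.4525, -0.1749, 0.1138]
eef_rot: [0.23, 0.973, -0.0, 0.0]
ft_force: [-0.9, 0.1, 3.4]
opening: 0.005
```

jog_arm:
  moves:
    - [[0,0,-1],[0,0,0]]
    - [[0,0,0],[0,0,0]]
    - [[0,0,0],[0,0,0]]

```text
time_s: 19.88
eef_pos: [0.4525, -0.1749, 0.1128]
eef_rot: [0.23, 0.973, -0.0, 0.0]
ft_force: [-0.4, -1.5, 2.9]
opening: 0.002
```

jog_arm:
  moves:
    - [[0,0,-1],[0,0,0]]
    - [[0,0,0],[0,0,0]]
    - [[0,0,0],[0,0,0]]

```text
time_s: 20.25
eef_pos: [0.4525, -0.1748, 0.1117]
eef_rot: [0.23, 0.973, 0.0, -0.0]
ft_force: [0.0, -0.4, 3.1]
opening: -0.002
```

jog_arm:
  moves:
    - [[0,0,-1],[0,0,0]]
    - [[0,0,0],[0,0,0]]
    - [[0,0,0],[0,0,0]]

```text
time_s: 20.62
eef_pos: [0.4525, -0.1748, 0.1107]
eef_rot: [0.23, 0.973, -0.0, -0.0]
ft_force: [-0.3, -0.6, 2.6]
opening: -0.004
```

jog_arm:
  moves:
    - [[0,0,-1],[0,0,0]]
    - [[0,0,0],[0,0,0]]
    - [[0,0,0],[0,0,0]]

```text
time_s: 21.0
eef_pos: [0.4525, -0.1748, 0.1097]
eef_rot: [0.23, 0.973, 0.0, -0.0]
ft_force: [-0.0, 0.2, 3.3]
opening: 0.001
```

jog_arm:
  moves:
    - [[0,0,-1],[0,0,0]]
    - [[0,0,0],[0,0,0]]
    - [[0,0,0],[0,0,0]]

```text
time_s: 21.38
eef_pos: [0.4526, -0.1749, 0.1089]
eef_rot: [0.23, 0.973, -0.0, 0.0]
ft_force: [0.1, -0.5, 7.2]
opening: 0.001
```

jog_arm:
  moves:
    - [[0,0,-1],[0,0,0]]
    - [[0,0,0],[0,0,0]]
    - [[0,0,0],[0,0,0]]

```text
time_s: 21.75
eef_pos: [0.4528, -0.175, 0.1087]
eef_rot: [0.23, 0.973, -0.0, 0.0]
ft_force: [-3.6, 1.1, 18.0]
opening: 0.003
```

jog_arm:
  moves:
    - [[0,0,-0.7],[0,0,0]]
    - [[0,0,0],[0,0,0]]
    - [[0,0,0],[0,0,0]]
    - [[0,0,0],[0,0,0]]

```text
time_s: 22.25
eef_pos: [0.453, -0.1751, 0.1086]
eef_rot: [0.23, 0.973, -0.0, 0.001]
ft_force: [-5.9, 1.8, 25.5]
opening: -0.003
```

jog_arm:
  moves:
    - [[0,0,5],[0,0,0]]
    - [[0,0,25],[0,0,0]]
    - [[-15,8,30],[0,0,0]]
    - [[-15,7,0],[0,0,0]]
    - [[0,0,0],[0,0,0]]
    - [[0,0,0],[0,0,0]]
    - [[0,0,0],[0,0,0]]
  fingers: 85

```text
time_s: 23.12
eef_pos: [0.4228, -0.16, 0.1667]
eef_rot: [0.23, 0.973, 0.0, -0.0]
ft_force: [0.1, 0.5, -0.1]
opening: 0.992
```

Run:
```python
from h import *
import pickle
o=manip.get_obs(); im=imaging.read_camera("wrist"); cv2.imwrite("pics/w8.png",im); pickle.dump(o,open("w8.pkl","wb")); print(o["eef_pos"],o["opening"])
c=cam("wrist",o)
for z in (.111,.121,.091): print(proj(c,[.4525,-.1745,z]))
u=proj(c,[.4525,-.1745,.09]).astype(int); x0,y0=u-80; print(x0,y0)
cv2.imwrite("pics/c6.png",cv2.resize(im[y0:y0+160,x0:x0+160],(560,560),interpolation=cv2.INTER_NEAREST))
```

```text
[ 0.42278909 -0.15999903  0.16672755] 0.991826809906224
[279.75549185 273.34078074]
[279.72729112 280.69397678]
[279.8051488  260.39298503]
199 179
```

View pics/c6.png

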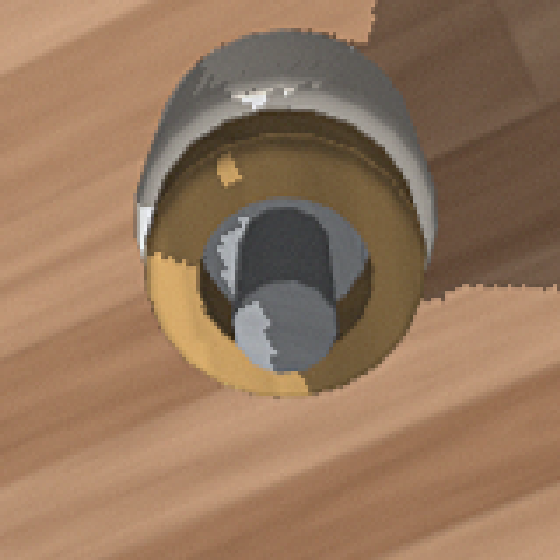

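Knob top at image (280.2,271.6) against 273.3 predicted for fully down and 280.7 for up, so the knob is down and the inner lid seated. The outer lid lies level and centred on it. Now I'll line up over the outer lid and descend.

jog_arm:
  moves:
    - [[15,-7,0],[0,0,0]]
    - [[14,-7,0],[0,0,0]]
    - [[0,0,-20],[0,0,0]]
    - [[0,0,-25],[0,0,0]]
    - [[0,0,-25],[0,0,0]]
    - [[0,0,-15],[0,0,0]]
    - [[0,0,-8],[0,0,0]]
    - [[0,0,0],[0,0,0]]
    - [[0,0,0],[0,0,0]]

```text
time_s: 24.3
eef_pos: [0.4519, -0.174, 0.0747]
eef_rot: [0.23, 0.973, -0.0, 0.001]
ft_force: [-1.4, 0.4, -0.1]
opening: 0.995
```

jog_arm:
  moves:
    - [[0,0,-6],[0,0,0]]
    - [[0,0,-4],[0,0,0]]
    - [[0,0,0],[0,0,0]]
    - [[0,0,0],[0,0,0]]

```text
time_s: 24.8
eef_pos: [0.4515, -0.1739, 0.0641]
eef_rot: [0.23, 0.973, -0.0, 0.0]
ft_force: [-0.4, -0.4, -0.0]
opening: 0.992
```

jog_arm:
  moves:
    - [[0,0,0],[0,0,0]]
    - [[0,0,0],[0,0,0]]
    - [[0,0,0],[0,0,0]]
    - [[0,0,0],[0,0,0]]
    - [[0,0,0],[0,0,0]]
    - [[0,0,0],[0,0,0]]
  fingers: 50

```text
time_s: 25.55
eef_pos: [0.4516, -0.174, 0.0649]
eef_rot: [0.23, 0.973, -0.0, 0.0]
ft_force: [-3.5, 0.6, 12.0]
opening: 0.718
```

Run:
```python
from h import *
o=manip.get_obs(); print(o["eef_pos"],o["ft_force"],o["torque"],o["opening"])
im=imaging.read_camera("wrist"); cv2.imwrite("pics/w9.png",im); s=imaging.read_camera("scene")
cv2.imwrite("pics/c7.png",np.hstack([cv2.resize(s[170:280,236:346],(400,400),interpolation=cv2.INTER_CUBIC),cv2.resize(im[130:410,140:420],(400,400))]))
```

```text
[ 0.45164365 -0.17398638  0.06486979] [-3.54128596  0.55246371 12.001327  ] [0.12944539 0.65430354 0.13884829] 0.7184502879691651
```

View pics/c7.png

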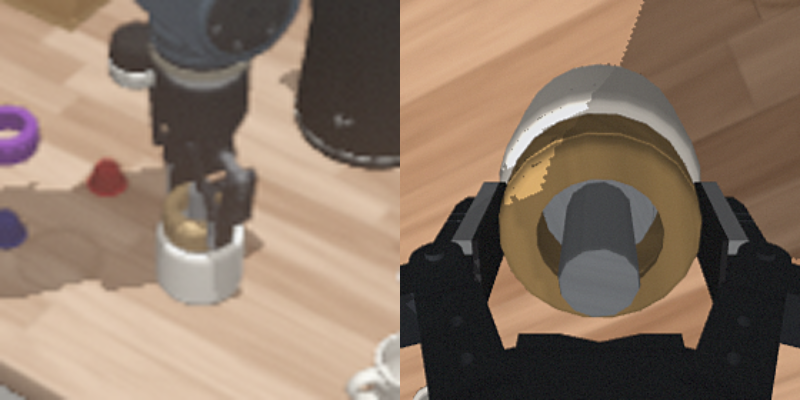

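The grip reads 61 mm (the 22 mm knob read 20, so about 63 actual). The pads lie on the wooden lid above the white rim. Lifting slowly.

jog_arm:
  moves:
    - [[0,0,1],[0,0,0]]
    - [[0,0,2],[0,0,0]]
    - [[0,0,2],[0,0,0]]
    - [[0,0,2],[0,0,0]]
    - [[0,0,0],[0,0,0]]

```text
time_s: 26.28
eef_pos: [0.4516, -0.1739, 0.0712]
eef_rot: [0.23, 0.973, -0.0, 0.0]
ft_force: [-1.0, 0.4, -0.9]
opening: 0.724
```

jog_arm:
  moves:
    - [[0,0,5],[0,0,0]]
    - [[0,0,8],[0,0,0]]
    - [[0,0,10],[0,0,0]]
    - [[0,0,10],[0,0,0]]
    - [[0,0,10],[0,0,0]]
    - [[0,0,0],[0,0,0]]

```text
time_s: 27.02
eef_pos: [0.4519, -0.174, 0.115]
eef_rot: [0.23, 0.973, -0.0, 0.001]
ft_force: [-0.3, -0.6, -1.2]
opening: 0.721
```

jog_arm:
  moves:
    - [[0,0,15],[0,0,0]]
    - [[0,0,20],[0,0,0]]
    - [[0,0,20],[0,0,0]]
    - [[0,0,20],[0,0,0]]
    - [[0,0,12],[0,0,0]]
    - [[0,0,0],[0,0,0]]
    - [[0,0,0],[0,0,0]]
    - [[0,0,0],[0,0,0]]

```text
time_s: 28.02
eef_pos: [0.4512, -0.1737, 0.2004]
eef_rot: [0.23, 0.973, 0.0, -0.001]
ft_force: [0.4, -0.3, -0.8]
opening: 0.72
```

Run:
```python
from h import *
o=manip.get_obs(); print(o["eef_pos"],o["ft_force"],o["opening"],o["time_s"])
im=imaging.read_camera("wrist"); cv2.imwrite("pics/w10.png",im); s=imaging.read_camera("scene"); cv2.imwrite("pics/scene_end.png",s)
c=cam("scene"); print([proj(c,[.4525,-.1745,z]).round(1).tolist() for z in (.06,.065,.111,.2,.226)])
cv2.imwrite("pics/c8.png",np.hstack([cv2.resize(s[140:280,220:360],(400,400),interpolation=cv2.INTER_CUBIC),cv2.resize(im[60:410,105:455],(400,400))]))
```

```text
[ 0.45121466 -0.17369092  0.20044547] [ 0.38525448 -0.27409599 -0.84726679] 0.7204824394561219 28.025
[[290.4, 232.6], [290.4, 231.4], [290.7, 220.5], [291.2, 197.8], [291.4, 190.7]]
```

View pics/c8.png

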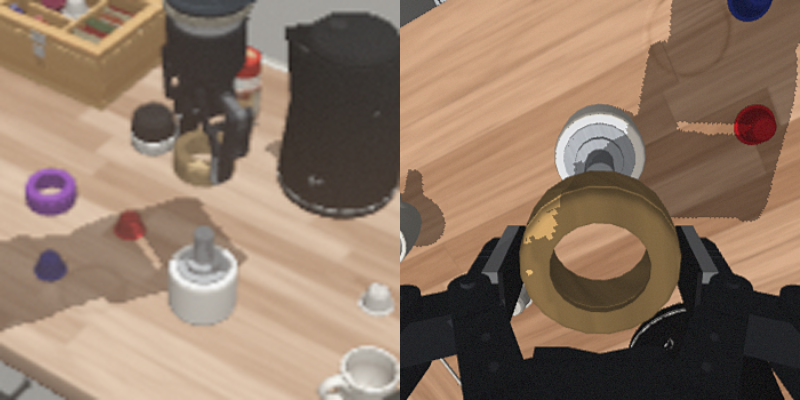

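The inner lid is seated on the canister. Its knob top in the scene view is at (291.4,220.5), against (290.7,220.5) predicted for seated and fully down. The outer lid hangs level in the gripper above it. Handing in.

```bash
python3 -c "
from rig import manip
print(manip.sign_off())"
```

```text
the job is handed in; nothing more can be done
None
```

The job is done and handed in at about 28 s of the 64 s allowed. I carried the nested lids by the knob into the white canister and pressed the knob down with the outer lid still on. I then lifted the wooden outer lid off alone. It is still in the gripper, straight above the canister, its underside about 90 mm above the knob.

**Last checks**
- **Sealing:** the knob came to a hard stop under the press (25 N). In the final scene picture its top is within 1 px of where it should be when seated and fully down.
- **Outer lid:** the gripper carries about 0.8–1.2 N, which fits this lid alone, and the wrist picture shows it level.
- **Surroundings:** in the final crops the canister stands where it was, and the things in view look undisturbed. I did not compare every bystander by measurement.

**Disagreements**
- **Press depth:** the press stopped with the tool at z = 0.109 m instead of the expected 0.111, consistent with the 2 mm calibration.
- **Knob height:** the knob top met the fingers about 6 mm lower than my first measurement implied. It was probably pushed down partway while being gripped and lowered.
- **Sliding force:** while I pressed it, the knob slid at about 3 N rather than the stated 5 N.
- **Canister rim:** its fitted radius came out 2 mm small, but both views agreed on its centre.

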